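Free the trimming stand's arm and swing it out

TASK

Bring the specimen arm of the trimming stand round to its working position: pull the red index plunger up, twist it clockwise until it drops into its rest notch and stays up by itself, then swing the arm by its black handle until it clicks past the detent and sits against its end stop. Leave the plunger parked up and do not touch the specimen chuck on the arm or disturb the other things on the table.

Things in the scene. Friction and masses are not known exactly. Their poses are not given: they have to be found in the camera images.
- trim_stand: white trimming stand, fixed to the table; base plate 165 x 145, 12 high. Origin on the table under the arm's upright pivot; z up; +x points from the pivot to the plunger. A bridge 54 high carries the plunger's sleeve, 28 across, 71 high, over the arm's round aluminium disc (116 across, top at height 38)
- plunger_grip (a point): point in the red T-shaped grip of the index plunger, 42 from the pivot along the stand's +x, 96 above the table when the plunger is down. The T bar is 38 long (its x axis), 11 wide (its y axis) and 22 high; this point lies on the plunger's axis, 8 below the bar's top; the bar's underside is at height 82. Nothing is within 25 of the bar at this height; the arm's handle is about 150 away. The axes turn with the grip
- plunger_lift (a joint): how far the plunger is pulled up, m: 0 = down (its pin locks the arm), 0.019 = top of its travel; a spring pulls it down with 7.5 N at 0 and 12 N at the top. A cross pin under the grip sits in a deep slot of the sleeve, so it cannot turn until lifted over 0.014; it must be clear of that rim while turned; in the rest notch it stands at about 0.0105 (if it stands at about 0.0135 it sits on the rim, not in the notch)
- plunger_turn (a joint): turn of the grip, rad, growing clockwise seen from above: about 0 = pin above the deep slot (as at the start), 1.22 = above the shallow, brass-floored rest notch (the notch has a play of about 0.12 either way); stop at 1.45
- swing_arm (a joint): angle of the arm about the upright pivot at the stand's origin, rad, growing anticlockwise seen from above: 0 = parked (as at the start, locked by the plunger's pin), 1.3 = end stop. Light friction; a sprung ball detent resists from about 1.07 to 1.19 (2 to 3 N at the handle) and then draws the arm on to the stop
- swing_handle (a point): point on the axis of the arm's black upright round handle, 14 across, which stands from height 38 to 100; this point is 85 above the table, 118 from the pivot, and moves round with the arm
- specimen_chuck: small metal specimen chuck fixed on the arm, 56 from the pivot towards the handle, 29 x 37, from height 40 to 68; not to be touched. Origin at the middle of its underside
- pen_blue: dark blue pen, 138 x 10 x 10, lying; origin under its middle; bystander
- coverslip_box: small blue-white carton, 53 x 52 x 18; origin under its middle; bystander
- vial_rack: blue open six-cell rack, 56 x 84 x 26; origin under its middle; bystander
- stain_bottle: white bottle with a black cap, 42 across, 95 high; origin under its middle; bystander
- petri_small: clear Petri dish, 55 across, 12 high; origin under its middle; bystander

How it is judged (in metres and radians):
On the way, in this order (a step that is already met when the one before it is completed fails the run):
1. the plunger sits up in its rest notch (value of joint plunger_lift between 0.009 and 0.0125 m and value of joint plunger_turn between 0.97 and 1.45 rad), for 0.2 s.
2. the arm is past its detent at the end stop (all of step 1 and value of joint swing_arm above 1.25 rad), for 0.2 s.
At the end, for the whole second after the job is handed in: The plunger rests in its notch (lift 9 to 12.5 mm, turn 0.97 to 1.45 rad) and the arm stands still, past its detent at the end stop (over 1.25 rad of 1.3) (all of step 2 and velocity of joint swing_arm between -0.05 and 0.05 rad/s); the robot touches nothing.
It fails at once if the specimen chuck is touched (over 1 N) (contact force between anything else and specimen_chuck above 1 N).
It fails at once if a bystander is moved more than 30 mm (distance of any of pen_blue, coverslip_box, vial_rack, stain_bottle, petri_small from where it was at the start of the episode above 0.03 m).
It also fails if it takes over 64 s, if anything falls off the work surface, if the arm or the gripper's body presses on something with over 40 N, if the wrist force passes 120 N, or if a joint passes its speed limit or range.

ROBOT

A 6-joint arm with a two-finger parallel gripper is mounted at the origin on a cart in front of the work surface, level with it; the furniture and walls round the work are solid. World frame = base frame: x ahead of the robot, y to its left, z up, the work surface at z = 0. Lengths are in mm, angles in degrees, forces in N, time in s.
With the tool pointing down it reaches from about 325 to 900 mm from the base axis. Payload 6.1 kg.
Tool frame: the origin (TCP) lies on the centre line of the jaws, within the pads' length; the fingertips stand 14 mm ahead of it and the grasp point (between the pads) lies 5 mm behind it; z points along the fingers, y is the line along which they close (so a half turn about z gives the same grasp; the last joint's range is limited). The gripper opens to 85 mm and grips with 20 to 120 N. Pads are 22 mm wide; open, the fingers measure 114 mm over their backs; the gripper's body (76 mm by 85 mm) begins 54 mm behind the grasp point. The pads swing forward as they close: fully open they stand 13 mm farther back than shut.
Start: joints at [59.009, 12.628, 87.462, -0, 79.91, -7.225], TCP at [251.877, 571.991, 245.3] pointing down, gripper open.
Joint ranges: [-170.65, 170.65], [-52.31, 119.04], [5.05, 147.46], [-71.25, 251.25], [11.57, 151.72], [-153.62, 153.62]. Speed limits (degrees/s): [147.25, 147.25, 172.46, 180, 180, 180].

INTERFACE

Orientations are given as a 3x3 rotation matrix whose columns are the frame's x, y, z axes.
In Python, from bench import env, grab_frame, calibration, find_in, silhouettes, spot_point gives the robot as it stands. The module is installed in compiled form; this text tells all that it offers.
- The arm moves only by the tool step_arm, never from a script. Its argument "rows" is text: rows parted by semicolons, each of 5 numbers parted by spaces: the gripper command: -1 is shut, 1 is fully open, values between are in proportion, then the shift along the tool's x, y, z normalised to -1 to 1, where 1 is 0.25 m, then the turn about the tool's z normalised to -1 to 1, where 1 is 2 rad. A call has 1 to 5 rows; each row is the pose to reach, as a shift and turn from the pose commanded when the call began, along the tool's axes at that moment; what a row does not reach only later rows make up. A row lasts 1/8 s, in which the tool goes at most 62.5 mm and 10.7 degrees, less where a joint would pass 70% of its speed; a pose out of reach is approached as far as the arm can. A call with a number of a shift or a turn outside -1 to 1 is refused whole. A call with a gripper value outside its range is refused whole. The fingers move at their own pace and stop on an object; "newtons" is the grip in N (left out, the last holds). Time passes only in rows, so rows that repeat a pose let the fingers close. It gives the time, the measured TCP pose, the force, the opening and the grip force at its end, in the units of the state.
- env.get_obs(): the state, without advancing time (a new reading comes with each control period).
- grab_frame(name): name is "scene" or "top"; returns the picture (420x560x3 uint8, red, green, blue); there is no depth.
- calibration(name): a dict with "fovy" (degrees; the focal length in pixels is half the picture's height over the tangent of half this angle, whatever the lens; pixels are square), "cx", "cy" (the principal point, pixels), "R" (3x3) and "t" (3): a world point X has camera coordinates R X + t. Camera axes: x right, y down, z forward; pixel columns grow to the right and rows downward; lengths in mm; the calibration is good to about 2 mm. A picture is of the moment at which its call begins. calibration takes no time and is no camera call.
- env.sign_off(): hands the job in; it is judged then, once.
Trained networks look in the newest picture that a camera, given by its name, has taken for a name from the list of things; names that differ only in an ending like _2 or _b are one class to them, and where a whole thing is asked for, a point or a joint stands for the part that bears it (a point fixed in the world has none). Each returns a list of dicts, best first, with "p" (0 to 1); they miss things now and then, are a little off and sometimes report something else, mostly with a low value. They report only what shows in the picture. A call takes as long as a camera call.
- find_in(target, camera): "location" ([x, y, z] in mm, in world coordinates, good to about 4 mm: the middle of the surface that is visible of it).
- silhouettes(target, camera): "mask" (420x560 bool, what is visible of it).
- spot_point(target, camera): "location" ([x, y, z] in mm, in world coordinates, good to about 4 mm: a listed point, or the origin of a listed thing).
The state is a dict: "clock": time; "joints": joint angles; "joint_vel": joint speeds; "tau": joint torques, N m; "position": TCP position; "orientation": TCP orientation; "wrist_force": force on the tool from outside, world axes, zero at the start; "ft_torque": the same for the moment, N m; "opening": finger opening in mm; "grip_force": force on a finger pad.
Only numpy, scipy, OpenCV 4.12 (cv2) and the standard library are available. Lean on these libraries where they do the work, as an engineer would, in place of code of your own. Each camera call takes 0.05 s, during which the arm holds its last target. There are 200 camera calls.

## Working session

There is one attempt and no reset: what is moved stays moved. The work goes in short steps, Python scripts to look and compute and a tool call to move; the robot and the scene stay as the last step left them, time stands still between calls to the robot, and variables do not carry over. Pictures are saved under pics/ and viewed, at most 10 in all, crops included, and the job is handed in when it is done.

Besides the shell and the picture viewer there is one more tool, called as name(argument=value, ...), one argument or row to a line, values as JSON. step_arm: Moves the arm, as the interface text tells. Scaled input: -1 to 1 covers 0.25 m each way for a shift and 2 rad each way for a turn. Its arguments: {"type":"object","properties":{"rows":{"type":"string"},"newtons":{"type":"number"}},"required":["rows"]}

```bash
mkdir -p pics; python3 - <<'E'
from bench import env, grab_frame, calibration, find_in, silhouettes, spot_point
import cv2,numpy as np
for c in("scene","top"):
    cv2.imwrite(f"pics/{c}0.png",grab_frame(c)[:,:,::-1])
    print(c,calibration(c))
    for n in("trim_stand","plunger_grip","swing_handle","specimen_chuck","stain_bottle","vial_rack"):
        print(n,[(np.round(d["location"]).tolist(),round(d["p"],2)) for d in spot_point(n,c)[:2]])
o=env.get_obs();print(o["position"],o["orientation"],o["clock"])
E
```

```text
scene {'fovy': 45.80939162837227, 'cx': 287.50485665168446, 'cy': 206.3440206201779, 'R': array([[ 0.74188949, -0.67029693,  0.01737826],
       [-0.49394973, -0.56386684, -0.66186694],
       [ 0.4534464 ,  0.48244815, -0.74941987]]), 't': array([-403.28351672,  284.56675403, 1476.96499956])}
trim_stand [([512.0, -312.0, 1.0], 0.98), ([400.0, -266.0, 86.0], 0.5)]
plunger_grip [([552.0, -295.0, 93.0], 0.49)]
swing_handle [([402.0, -265.0, 83.0], 0.93)]
specimen_chuck []
stain_bottle [([444.0, 418.0, 2.0], 0.79)]
vial_rack [([519.0, 326.0, 0.0], 0.59)]
top {'fovy': 43.8973498179834, 'cx': 273.72232262855096, 'cy': 207.12484690937157, 'R': array([[-0.01962182, -0.99980523,  0.00211773],
       [-0.99349999,  0.01926044, -0.1121909 ],
       [ 0.11212826, -0.00430536, -0.99368441]]), 't': array([ -37.95430868,  542.61796305, 1704.03667443])}
trim_stand [([514.0, -305.0, 0.0], 0.82)]
plunger_grip [([555.0, -295.0, 93.0], 0.47)]
swing_handle [([406.0, -271.0, 82.0], 0.92)]
specimen_chuck [([466.0, -292.0, 37.0], 0.43)]
stain_bottle [([443.0, 421.0, -3.0], 0.52)]
vial_rack [([517.0, 320.0, 2.0], 0.98)]
[251.89999889 572.00130625 245.34478968] [[-9.15205818e-01  4.02986732e-01  6.02860569e-05]
 [ 4.02986736e-01  9.15205815e-01  7.73203739e-05]
 [-2.40150650e-05  9.50585373e-05 -9.99999995e-01]] 0.7
```

View pics/scene0.png

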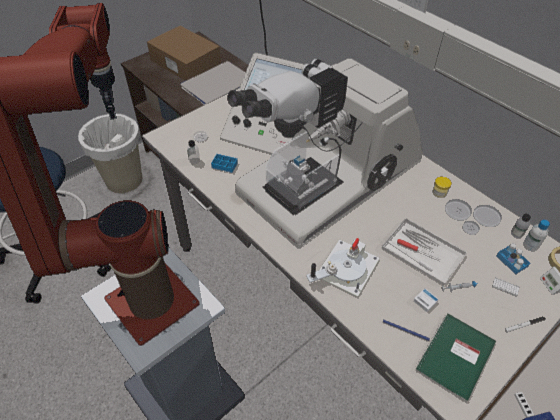

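View pics/top0.png

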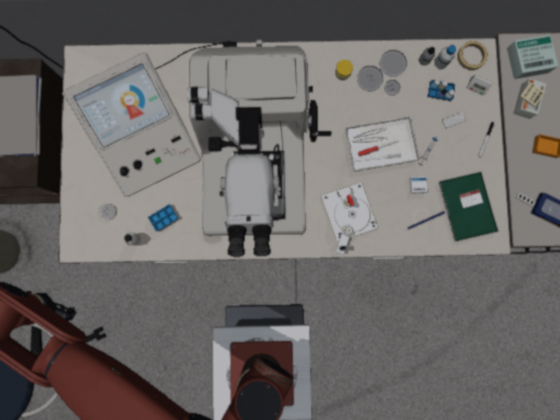

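The scene view shows the stand at about (348,265), with the red grip at (355,243) and the black handle at (314,268). The top view has the stand at (348,212), the grip at (350,200) and the handle at (344,243). The microscope lies between the arm and the stand, so I need close crops and the eyepiece position.

```bash
cat > h.py <<'E'
import numpy as np,cv2
from bench import env, grab_frame, calibration, find_in, silhouettes, spot_point
def P(c):
    k=calibration(c);f=210/np.tan(np.radians(k["fovy"]/2))
    K=np.array([[f,0,k["cx"]],[0,f,k["cy"]],[0,0,1]])
    return K@np.c_[k["R"],k["t"]]
def tri(a,b):  # scene px, top px
    X=cv2.triangulatePoints(P("scene"),P("top"),np.float64(a),np.float64(b));return (X[:3]/X[3]).ravel()
def proj(c,X):
    u=P(c)@np.r_[X,1];return u[:2]/u[2]
def onz(c,uv,z):
    M=P(c);A=M[:,:2];H=np.c_[A,M[:,2]*z+M[:,3]];x=np.linalg.solve(H,np.r_[uv,1]);return x[:2]/x[2]
E
python3 - <<'E'
from h import *
print("eyeL",tri((235,98),(234,245)),"eyeR",tri((246,114),(263,245)))
s=cv2.imread("pics/scene0.png")[215:300,290:390];t=cv2.imread("pics/top0.png")[175:260,300:400]
a=[cv2.resize(i,None,fx=4,fy=4,interpolation=cv2.INTER_CUBIC) for i in(s,t)]
cv2.imwrite("pics/crop.png",np.hstack(a))
for c,f in(("scene",s),("top",t)):
    off=(290,215) if c=="scene" else (300,175)
    b,g,r=[f[:,:,i].astype(int) for i in range(3)]
    m=((r-np.maximum(b,g))>40).astype(np.uint8)
    ys,xs=np.nonzero(m);uv=np.c_[xs,ys]+off
    print(c,len(xs),uv.mean(0)); w=np.array([onz(c,u,100) for u in uv]);print(w.mean(0))
    e,v=np.linalg.eigh(np.cov(w.T));print(e,v[:,1],np.degrees(np.arctan2(v[1,1],v[0,1])))
E
```

```text
eyeL [396.55367439  50.782898   517.10082356] eyeR [390.11098677 -13.85871468 507.87398921]
scene 50 [355.04 243.88]
[ 549.83024775 -296.29715356]
[ 15.37173132 170.39892733] [-0.88976244 -0.45642392] -152.84341046497022
top 49 [349.89795918 200.10204082]
[ 551.83507992 -292.42388768]
[19.95895957 89.11810343] [-0.93778193 -0.34722479] -159.68233534969804
```

View pics/crop.png

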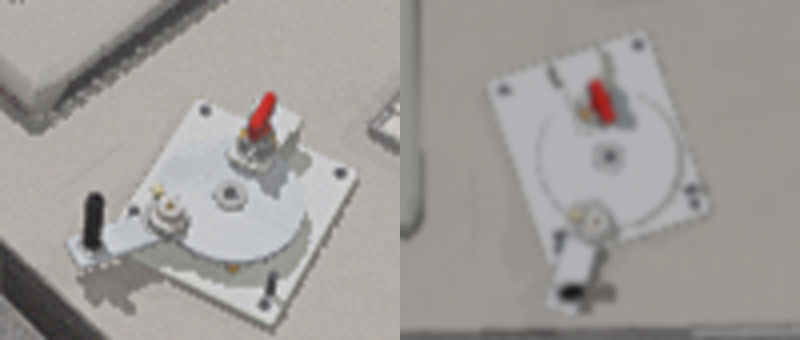

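```bash
python3 - <<'E'
from h import *
for z in range(245,760,60): print(z,proj("scene",[252,572,z]).round(),proj("top",[252,572,z]).round())
for uv in((300,235),(210,235),(340,260),(262,325)): print(uv,onz("top",uv,0),onz("top",uv,60))
cv2.imwrite("pics/arm.png",cv2.resize(cv2.imread("pics/scene0.png")[0:310,0:260],None,fx=1.9,fy=1.9))
E
```

```text
245 [112. 111.] [ 58. 304.]
305 [107.  96.] [ 49. 305.]
365 [102.  80.] [ 40. 307.]
425 [97. 64.] [ 29. 309.]
485 [92. 47.] [ 17. 311.]
545 [86. 28.] [  5. 313.]
605 [80.  8.] [-10. 316.]
665 [ 74. -12.] [-25. 319.]
725 [ 67. -35.] [-43. 322.]
(300, 235) [ 449.05473279 -135.28841513] [ 445.57357851 -132.06557122]
(210, 235) [454.96264306 167.67311935] [451.2794205  160.53376857]
(340, 260) [ 362.68468008 -267.16960483] [ 362.15764109 -259.43602802]
(262, 325) [154.2112684   -2.25944384] [160.81464641  -3.58659041]
```

View pics/arm.png

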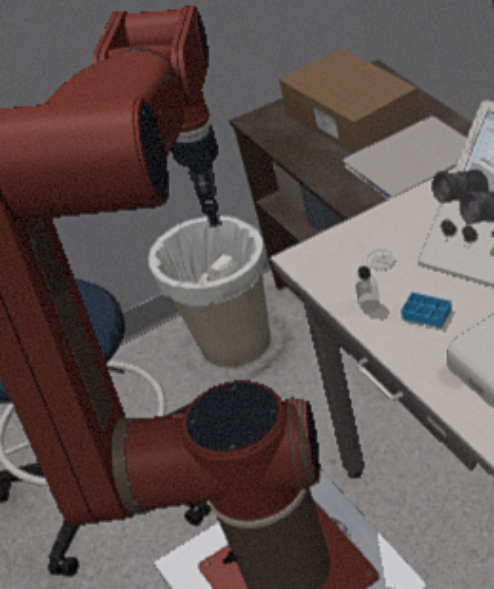

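The bar lies along about 20°, which matches the stand's +x. The eyepieces are at x≈390 and z≈510. I'll retract to r≈350 at low z, arc in front of the microscope below the eyepieces, then go out to the stand.

```bash
cat >> h.py <<'E'
def rel(*pts):  # (x,y,z,yaw of tool x) -> normalised shift+turn from present pose
    o=env.get_obs();R=np.array(o["orientation"]);p=np.array(o["position"]);y0=np.degrees(np.arctan2(R[1,0],R[0,0]))
    print("t",round(o["clock"],2),"p",p.round(1),"yaw",y0.round(1),"j",np.round(o["joints"],0),"F",np.round(o["wrist_force"],1),"open",round(o["opening"],1))
    for q in pts:
        s=R.T@(np.array(q[:3])-p)/250; t=-((q[3]-y0+180)%360-180)*np.pi/180/2
        print(q[:4],s.round(4),round(t,4))
E
python3 - <<'E'
from h import *
c=lambda a,r=355:(r*np.cos(np.radians(a)),r*np.sin(np.radians(a)))
rel((212,430,170,145),(*c(59),110,135))
E
```

```text
t 0.7 p [251.9 572.  245.3] yaw 156.2 j [59. 13. 87. -0. 80. -7.] F [-0.8  0.5  0.2] open 85.3
(212, 430, 170, 145) [-0.0828 -0.5842  0.3013] 0.098
(np.float64(182.83851659306922), np.float64(304.2943917492499), 110, 135) [-0.1787 -1.0914  0.5413] 0.1853
```

step_arm(
  rows="1 -0.04 -0.25 0.15 0.05; 1 -0.08 -0.5 0.3 0.1; 1 -0.12 -0.7 0.42 0.15; 1 -0.16 -0.95 0.54 0.18; 1 -0.17 -0.98 0.54 0.18",
)

```text
clock: 1.32
position: [190.2, 327.6, 108.1]
orientation: [[-0.714, 0.7, -0.002], [0.7, 0.714, -0.003], [-0.0, -0.004, -1.0]]
wrist_force: [1.4, 1.2, 0.2]
opening: 85.5
grip_force: 0.0
```

```bash
python3 - <<'E'
from h import *
c=lambda a,r=360:(r*np.cos(np.radians(a)),r*np.sin(np.radians(a)))
rel(*[(*c(a),110,y) for a,y in((50,126),(41,117),(32,108),(23,99),(15,90))])
E
```

```text
t 1.32 p [190.2 327.6 108.1] yaw 135.6 j [ 48. -14. 130.  -0.  65.   2.] F [1.4 1.2 0.2] open 85.5
(np.float64(231.40353948715418), np.float64(275.7759995228321), 110, 126) [-0.2628 -0.0324 -0.0073] 0.0834
(np.float64(271.69544888019794), np.float64(236.18125043658262), 110, 117) [-0.4887 -0.0327 -0.0073] 0.162
(np.float64(305.2973146163134), np.float64(190.77093512395376), 110, 108) [-0.7119 -0.0682 -0.0071] 0.2405
(np.float64(331.38174724287853), np.float64(140.66320625613855), 110, 99) [-0.9267 -0.1383 -0.0067] 0.319
(np.float64(347.7332974640646), np.float64(93.17485623690746), 110, 90) [-1.1064 -0.2281 -0.0064] 0.3976
```

step_arm(
  rows="1 -0.24 -0.03 0 0.08; 1 -0.48 -0.03 0 0.16; 1 -0.7 -0.07 0 0.24; 1 -0.9 -0.13 0 0.32; 1 -1 -0.18 0 0.36",
)

```text
clock: 1.95
position: [340.6, 121.6, 110.9]
orientation: [[-0.07, 0.998, 0.002], [0.998, 0.07, -0.0], [-0.0, 0.002, -1.0]]
wrist_force: [-0.4, -0.3, -0.6]
opening: 85.3
grip_force: 0.0
```

```bash
python3 - <<'E'
from h import *
c=lambda a,r=360:(r*np.cos(np.radians(a)),r*np.sin(np.radians(a)))
rel(*[(*c(a),110,y) for a,y in((9,85),(0,76),(-9,66),(-17,57),(-25,48))])
E
```

```text
t 1.95 p [340.6 121.6 110.9] yaw 94.0 j [  7. -18. 132.  -0.  66.   3.] F [-0.4 -0.3 -0.6] open 85.3
(np.float64(355.5678026142496), np.float64(56.316407414483116), 110, 85) [-0.2646  0.0413  0.0037] 0.0786
(np.float64(360.0), np.float64(0.0), 110, 76) [-0.4906  0.0433  0.0038] 0.1572
(np.float64(355.5678026142496), np.float64(-56.316407414483116), 110, 66) [-0.7141  0.0098  0.0038] 0.2444
(np.float64(344.26971214669277), np.float64(-105.25381370018523), 110, 57) [-0.9062 -0.049   0.0037] 0.323
(np.float64(326.27080333319395), np.float64(-152.1425742266518), 110, 48) [-1.0882 -0.1339  0.0036] 0.4015
```

step_arm(
  rows="1 -0.24 0.02 0 0.08; 1 -0.48 0.03 0 0.16; 1 -0.71 0.01 0 0.24; 1 -0.9 -0.05 0 0.32; 1 -1 -0.1 0 0.37",
)

```text
clock: 2.58
position: [333.0, -130.0, 110.9]
orientation: [[0.621, 0.784, 0.001], [0.784, -0.621, -0.001], [-0.0, 0.001, -1.0]]
wrist_force: [0.5, 0.0, -0.4]
opening: 85.4
grip_force: 0.0
```

```bash
python3 - <<'E'
from h import *
rel((328,-190,130,43),(330,-240,190,34),(380,-260,200,28),(440,-272,200,20),(480,-280,200,20))
E
```

```text
t 2.58 p [ 333.  -130.   110.9] yaw 51.6 j [-34. -19. 133.  -0.  66.   4.] F [ 0.5  0.  -0.4] open 85.4
(328, -190, 130, 43) [-0.2006  0.1336 -0.0763] 0.075
(330, -240, 190, 34) [-0.3524  0.2645 -0.3161] 0.1535
(380, -260, 200, 28) [-0.2909  0.471  -0.3558] 0.2059
(440, -272, 200, 20) [-0.1794  0.6889 -0.3555] 0.2757
(480, -280, 200, 20) [-0.1051  0.8341 -0.3553] 0.2757
```

step_arm(
  rows="1 -0.2 0.13 -0.08 0.075; 1 -0.35 0.26 -0.3 0.15; 1 -0.3 0.47 -0.36 0.21; 1 -0.18 0.69 -0.36 0.275; 1 -0.1 0.83 -0.36 0.275",
)

```text
clock: 3.2
position: [483.7, -276.3, 201.0]
orientation: [[0.938, 0.347, 0.002], [0.347, -0.938, -0.001], [0.001, 0.002, -1.0]]
wrist_force: [-0.5, -0.4, 0.8]
opening: 85.3
grip_force: 0.0
```

```bash
python3 - <<'E'
from h import *
for c in("scene","top"):
    f=grab_frame(c)
    for n in("plunger_grip","trim_stand"):
        print(c,n,[(np.round(d["location"]).tolist(),round(d["p"],2)) for d in spot_point(n,c)[:1]])
rel((552.5,-294,150,20),(552.5,-294,93,20))
E
```

```text
scene plunger_grip [([550.0, -300.0, 95.0], 0.39)]
scene trim_stand [([512.0, -307.0, 1.0], 0.9)]
top plunger_grip []
top trim_stand [([513.0, -308.0, -0.0], 0.72)]
t 3.5 p [ 480.3 -274.8  200.1] yaw 20.4 j [-38.   5. 101.  -0.  74.  32.] F [-0.1  0.4  0.3] open 85.8
(552.5, -294, 150, 20) [0.244  0.1728 0.2001] 0.0039
(552.5, -294, 93, 20) [0.2441 0.1729 0.4281] 0.0039
```

step_arm(
  rows="1 0.244 0.173 0.1 0; 1 0.244 0.173 0.2 0; 1 0.244 0.173 0.3 0; 1 0.244 0.173 0.3 0; 1 0.244 0.173 0.3 0",
)

```text
clock: 4.12
position: [553.4, -294.8, 126.9]
orientation: [[0.937, 0.349, 0.001], [0.349, -0.937, -0.001], [0.001, 0.001, -1.0]]
wrist_force: [0.5, -0.1, 1.0]
opening: 85.8
grip_force: 0.0
```

```bash
python3 - <<'E'
from h import *
fs=[grab_frame(c) for c in("scene","top")]
a=[cv2.resize(f[v:v+75,u:u+66,::-1],None,fx=6,fy=8 if 0 else 6,interpolation=cv2.INTER_CUBIC) for f,u,v in((fs[0],315,195),(fs[1],320,160))]
cv2.imwrite("pics/near.png",np.hstack(a))
f=fs[1].astype(int);m=(f[:,:,0]-f[:,:,1:].max(2)>60)
ys,xs=np.nonzero(m[180:215,335:365]);print(len(xs),onz("top",(xs.mean()+335,ys.mean()+180),104) if len(xs) else 0)
rel((552.5,-294,93,20))
print("tip proj",proj("scene",env.get_obs()["position"]),proj("scene",[552.5,-294,96]))
E
```

```text
0 0
t 4.22 p [ 554.1 -295.1  127.5] yaw 20.4 j [-35.  19.  93.  -0.  68.  34.] F [ 0.5 -0.2 -0.1] open 85.4
(552.5, -294, 93, 20) [-0.0045 -0.0067  0.1381] 0.0037
tip proj [356.80642408 237.32021756] [354.93013061 243.74209532]
```

View pics/near.png

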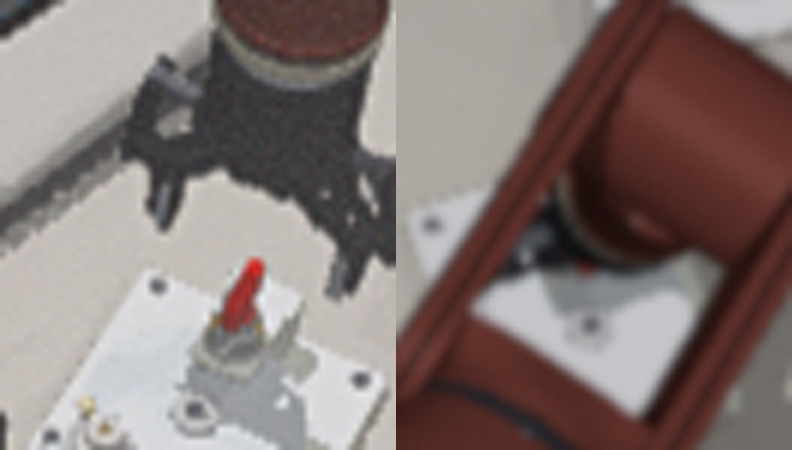

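The scene crop shows the fingertips at (160,225) and (340,290), evenly either side of the red bar at (243,290). I'll descend and close.

step_arm(
  rows="1 -0.004 -0.006 0.07 0; 1 -0.004 -0.006 0.138 0; 1 -0.004 -0.006 0.138 0; 0 -0.004 -0.006 0.138 0; -0.5 -0.004 -0.006 0.138 0",
  newtons=50,
)

```text
clock: 4.85
position: [552.5, -293.6, 91.3]
orientation: [[0.937, 0.349, 0.001], [0.349, -0.937, -0.001], [0.001, 0.001, -1.0]]
wrist_force: [-0.7, 0.0, -0.3]
opening: 51.2
grip_force: 0.0
```

step_arm(
  rows="-1 0 0 0 0; -1 0 0 0 0; -1 0 0 0 0; -1 0 0 0 0",
  newtons=50,
)

```text
clock: 5.35
position: [552.6, -294.3, 91.4]
orientation: [[0.937, 0.349, 0.001], [0.349, -0.937, -0.002], [0.001, 0.002, -1.0]]
wrist_force: [1.1, -5.1, 0.9]
opening: 9.8
grip_force: 50.8
```

```bash
python3 - <<'E'
from h import *
rel((553,-294,93,20)); print(env.get_obs()["grip_force"],env.get_obs()["ft_torque"])
E
```

```text
t 5.35 p [ 552.6 -294.3   91.4] yaw 20.4 j [-35.  21.  94.  -0.  64.  34.] F [ 1.1 -5.1  0.9] open 9.8
(553, -294, 93, 20) [ 0.0019 -0.0004 -0.0065] 0.0038
50.78230082988739 [-0.76085755 -0.25488847 -0.02403248]
```

step_arm(
  rows="-1 0 0.003 -0.02 0; -1 0 0.003 -0.045 0; -1 0 0.003 -0.068 0; -1 0 0.003 -0.068 0",
  newtons=60,
)

```text
clock: 5.85
position: [552.3, -294.2, 106.3]
orientation: [[0.937, 0.349, 0.0], [0.349, -0.937, -0.0], [0.0, 0.0, -1.0]]
wrist_force: [6.1, -6.5, -12.2]
opening: 9.7
grip_force: 58.7
```

step_arm(
  rows="-1 0.002 0.004 -0.009 0; -1 0.002 0.004 -0.009 0",
)

```text
clock: 6.1
position: [552.5, -294.3, 107.6]
orientation: [[0.937, 0.349, -0.001], [0.349, -0.937, 0.001], [-0.001, -0.002, -1.0]]
wrist_force: [5.1, -4.1, -13.1]
opening: 10.4
grip_force: 58.6
```

step_arm(
  rows="-1 0.001 0.002 -0.003 0.09; -1 0.001 0.002 -0.003 0.18; -1 0.001 0.002 -0.003 0.27; -1 0.001 0.002 -0.003 0.27",
)

```text
clock: 6.6
position: [552.6, -294.5, 108.0]
orientation: [[0.983, -0.184, -0.002], [-0.184, -0.983, 0.002], [-0.002, -0.001, -1.0]]
wrist_force: [4.8, -3.6, -11.6]
opening: 10.1
grip_force: 58.6
```

```bash
python3 - <<'E'
from h import *
rel((553,-294,93,-50)); print(env.get_obs()["grip_force"],env.get_obs()["ft_torque"])
E
```

```text
t 6.6 p [ 552.6 -294.5  108. ] yaw -10.6 j [-35.  20.  94.   0.  66.  65.] F [  4.8  -3.6 -11.6] open 10.1
(553, -294, 93, -50) [ 0.0014 -0.0023  0.0601] 0.3436
58.61798286437988 [-0.81156332 -0.86337109 -0.02001607]
```

step_arm(
  rows="-1 0 0 0 0.09; -1 0 0 0 0.18; -1 0 0 0 0.27; -1 0 0 0 0.34; -1 0 0 0 0.34",
)

```text
clock: 7.22
position: [552.6, -294.8, 108.1]
orientation: [[0.649, -0.761, -0.002], [-0.761, -0.649, 0.001], [-0.002, 0.001, -1.0]]
wrist_force: [3.4, -4.3, -14.0]
opening: 10.1
grip_force: 58.6
```

```bash
python3 - <<'E'
from h import *
rel((553,-294,93,-49.6)); print(env.get_obs()["grip_force"],env.get_obs()["ft_torque"])
E
```

```text
t 7.22 p [ 552.6 -294.8  108.1] yaw -49.6 j [-35.  20.  94.  -0.  66. 104.] F [  3.4  -4.3 -14. ] open 10.1
(553, -294, 93, -49.6) [-0.0013 -0.0032  0.0604] 0.0003
58.62679123878479 [-0.98114628 -0.91078229 -0.08333275]
```

step_arm(
  rows="-1 0 0 0.012 0; -1 0 0 0.024 0; -1 0 0 0.028 0; -1 0 0 0.028 0",
)

```text
clock: 7.72
position: [552.7, -294.8, 102.3]
orientation: [[0.65, -0.76, -0.002], [-0.76, -0.65, 0.001], [-0.002, 0.001, -1.0]]
wrist_force: [1.8, -4.4, -10.7]
opening: 9.9
grip_force: 58.9
```

step_arm(
  rows="-1 0 0 0.006 0; -1 0 0 0.008 0; -1 0 0 0.008 0",
)

```text
clock: 8.1
position: [552.9, -294.9, 101.9]
orientation: [[0.65, -0.76, -0.001], [-0.76, -0.65, 0.001], [-0.001, 0.001, -1.0]]
wrist_force: [-3.4, -2.5, -3.3]
opening: 9.9
grip_force: 60.1
```

Seated on the notch floor: z stopped at 101.9 and the spring load has come off the wrist. I'll release and back up.

step_arm(
  rows="-0.5 0 0 0 0; 0 0 0 0 0; 0.4 0 0 0 0; 0.4 0 0 0 0; 0.4 0 0 0 0",
)

```text
clock: 8.72
position: [553.7, -295.1, 101.9]
orientation: [[0.65, -0.76, 0.0], [-0.76, -0.65, -0.0], [0.0, -0.0, -1.0]]
wrist_force: [0.4, 1.1, -0.2]
opening: 59.9
grip_force: 0.0
```

step_arm(
  rows="0.4 0 0 -0.1 0; 0.4 0 0 -0.2 0; 0.4 0 0 -0.35 0; 0.4 0 0 -0.35 0",
)

```text
clock: 9.22
position: [555.6, -296.5, 193.6]
orientation: [[0.65, -0.76, 0.006], [-0.76, -0.65, -0.004], [0.007, -0.002, -1.0]]
wrist_force: [0.2, -0.7, -0.2]
opening: 59.6
grip_force: 0.0
```

```bash
python3 - <<'E'
from h import *
f=grab_frame("scene");cv2.imwrite("pics/rel.png",cv2.resize(f[190:300,290:400,::-1],None,fx=5,fy=5,interpolation=cv2.INTER_CUBIC))
for n in("plunger_grip","swing_handle"):print(n,[(np.round(d["location"],1).tolist(),round(d["p"],2)) for d in spot_point(n,"scene")[:1]])
rel((405,-268,185,-20),(405,-268,150,-20))
E
```

```text
plunger_grip []
swing_handle [([399.9, -269.0, 82.9], 0.85)]
t 9.38 p [ 553.1 -294.9  188.4] yaw -49.5 j [-35.  15.  90.   0.  74. 104.] F [-0.5 -0.8 -1.1] open 59.8
(405, -268, 185, -20) [-0.4667  0.3804  0.0144] -0.2571
(405, -268, 150, -20) [-0.4665  0.3804  0.1544] -0.2571
```

View pics/rel.png

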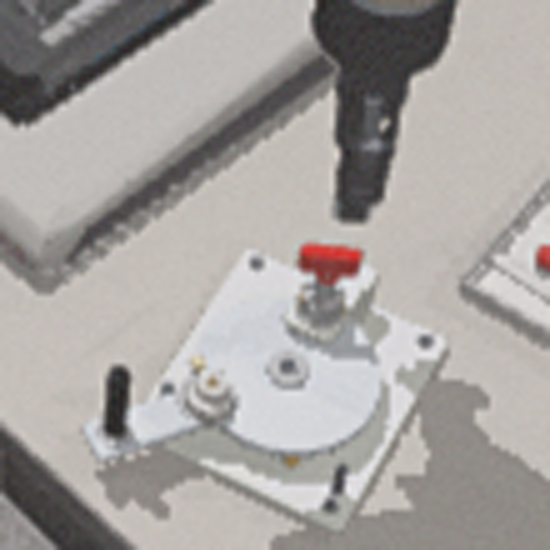

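The plunger now stands up and turned, with the T bar at (330,262) in the crop. The handle is still at (117,400), so next I go over it.

step_arm(
  rows="0.4 -0.12 0.1 0 -0.07; 0.4 -0.24 0.2 0.01 -0.14; 0.4 -0.36 0.3 0.015 -0.2; 0.4 -0.46 0.38 0.015 -0.257; 0.4 -0.47 0.38 0.015 -0.257",
)

```text
clock: 10.0
position: [402.8, -266.6, 183.9]
orientation: [[0.939, -0.343, -0.002], [-0.343, -0.939, 0.002], [-0.003, -0.001, -1.0]]
wrist_force: [0.0, -0.3, 0.4]
opening: 59.9
grip_force: 0.0
```

```bash
python3 - <<'E'
from h import *
f=grab_frame("scene");cv2.imwrite("pics/han.png",cv2.resize(f[200:300,270:370,::-1],None,fx=5,fy=5,interpolation=cv2.INTER_CUBIC))
print(onz("scene",(313.4,264.5),98),onz("top",(343,248),100))
rel((403.5,-267.5,120,-20),(403.5,-267.5,83,-20))
E
```

```text
[ 403.22884589 -266.13519454] [ 399.41980788 -265.06512204]
t 10.05 p [ 403.9 -266.9  184.4] yaw -20.1 j [-43.  -4. 112.   0.  72.  67.] F [1.  1.3 1.1] open 59.8
(403.5, -267.5, 120, -20) [-0.0004  0.003   0.2577] -0.0012
(403.5, -267.5, 83, -20) [-1.000e-04  3.200e-03  4.057e-01] -0.0012
```

View pics/han.png

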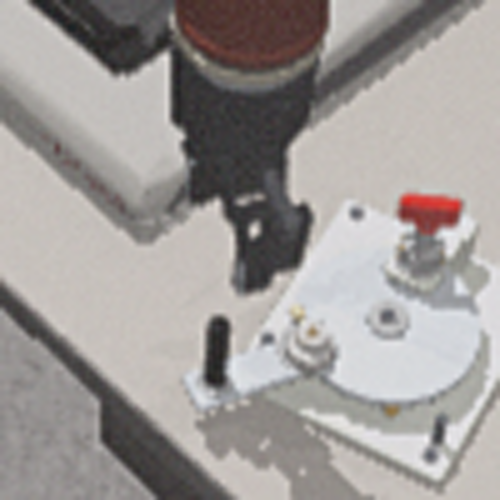

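```bash
python3 - <<'E'
from h import *
o=env.get_obs();p=np.array(o["position"]);R=np.array(o["orientation"])
for s in(-30,0,30): print(s,(proj("scene",p+R@[0,s,9])-[270,200])*5, (proj("scene",p+R@[0,s*1.6,9])-[270,200])*5)
print((proj("scene",[403.5,-267,98])-[270,200])*5,(proj("scene",[403.5,-267,38])-[270,200])*5)
E
```

```text
-30 [205.12818761 204.21281984] [192.5216735  180.97917243]
0 [226.57733625 243.7433318 ] [226.57733625 243.7433318 ]
30 [248.59316641 284.31823071] [262.08408855 309.18183104]
[218.35736587 323.16170824] [212.71784237 380.1180308 ]
```

Tip and handle projections match the picture (near finger at (247,285), handle top at (217,322)), so I'm aligned and will descend.

step_arm(
  rows="0.4 0 0.003 0.15 0; 0.4 0 0.003 0.26 0; 0.4 0 0.003 0.35 0; 0.2 0 0.003 0.405 0; -0.3 0 0.003 0.405 0",
)

```text
clock: 10.68
position: [404.5, -267.7, 83.1]
orientation: [[0.94, -0.342, -0.002], [-0.342, -0.94, 0.002], [-0.002, -0.001, -1.0]]
wrist_force: [-0.6, -0.4, 0.0]
opening: 34.2
grip_force: 0.0
```

step_arm(
  rows="-0.4 0 0 0 0; -0.4 0 0 0 0",
)

```text
clock: 10.92
position: [405.5, -268.9, 85.4]
orientation: [[0.94, -0.342, 0.002], [-0.342, -0.94, -0.001], [0.002, 0.001, -1.0]]
wrist_force: [-0.1, -0.6, 0.2]
opening: 25.7
grip_force: 0.0
```

```bash
python3 - <<'E'
from h import *
p0=np.array([513,-308]);h=np.array([404,-267.5])-p0;a0=np.degrees(np.arctan2(h[1],h[0]))
print(a0,np.hypot(*h))
c=lambda d:(p0[0]+118*np.cos(np.radians(a0+d)),p0[1]+118*np.sin(np.radians(a0+d)),83,-20+d)
rel(*[c(d) for d in(8,16,24,32,40)])
E
```

```text
159.61696617056305 116.28090986916123
t 10.93 p [ 405.5 -268.9   85.4] yaw -20.0 j [-43.   4. 116.   0.  60.  67.] F [-0.1 -0.6  0.2] open 25.7
(np.float64(397.7451730062826), np.float64(-282.69535902945347), 83, -12) [-0.0102  0.0624  0.0095] -0.0699
(np.float64(395.34509970723553), np.float64(-298.9819937292296), 83, -4) [0.0031 0.1269 0.0096] -0.1397
(np.float64(395.2350452119217), np.float64(-315.44415366323614), 83, 4) [0.0252 0.1889 0.0097] -0.2096
(np.float64(397.4171516059072), np.float64(-331.76142161378715), 83, 12) [0.0557 0.2473 0.0098] -0.2794
(np.float64(401.8489466703423), np.float64(-347.61620052084226), 83, 20) [0.0941 0.3008 0.0099] -0.3492
```

step_arm(
  rows="-0.4 -0.008 0.06 0 -0.07; -0.4 0.003 0.127 0 -0.14; -0.4 0.025 0.189 0 -0.21; -0.4 0.056 0.247 0 -0.28; -0.4 0.094 0.3 0 -0.35",
)

```text
clock: 11.55
position: [401.3, -347.5, 85.0]
orientation: [[0.938, 0.348, 0.001], [0.348, -0.938, -0.0], [0.0, 0.001, -1.0]]
wrist_force: [0.7, 1.1, 1.2]
opening: 25.6
grip_force: 0.5
```

```bash
python3 - <<'E'
from h import *
c=lambda d:(513+118*np.cos(np.radians(159.6+d)),-308+118*np.sin(np.radians(159.6+d)),84,-20+d)
rel(*[c(d) for d in(47,54,61,68,74)])
print([(np.round(d["location"],1).tolist(),round(d["p"],2)) for d in (grab_frame("scene") is not None and spot_point("swing_handle","scene"))[:1]])
E
```

```text
t 11.55 p [ 401.3 -347.5   85. ] yaw 20.3 j [-49.  10. 109.   0.  61.  20.] F [0.7 1.1 1.2] open 25.6
(np.float64(407.48980005295454), np.float64(-360.83557236497484), 84, 27) [0.0046 0.0587 0.0042] -0.0581
(np.float64(414.71529359620826), np.float64(-373.3002028107146), 84, 34) [0.0144 0.1155 0.0042] -0.1192
(np.float64(423.40598573448403), np.float64(-384.79135763737037), 84, 41) [0.031  0.1707 0.0042] -0.1803
(np.float64(433.4323182651206), np.float64(-395.1377301938543), 84, 48) [0.0543 0.2235 0.0043] -0.2414
(np.float64(442.9765713807633), np.float64(-402.97746808799786), 84, 54) [0.0791 0.2661 0.0043] -0.2937
[([399.6, -341.3, 83.6], 0.78)]
```

The handle is following. Continuing through the detent.

step_arm(
  rows="-0.4 0.005 0.06 0 -0.06; -0.4 0.014 0.115 0 -0.12; -0.4 0.031 0.17 0 -0.18; -0.4 0.054 0.223 0 -0.24; -0.4 0.079 0.266 0 -0.29",
)

```text
clock: 12.28
position: [442.2, -401.8, 84.5]
orientation: [[0.597, 0.802, -0.001], [0.802, -0.597, 0.001], [0.0, -0.002, -1.0]]
wrist_force: [-0.9, 1.4, 1.7]
opening: 25.6
grip_force: 1.1
```

```bash
python3 - <<'E'
from h import *
c=lambda d:(513+118*np.cos(np.radians(159.6+d)),-308+118*np.sin(np.radians(159.6+d)),84,-20+d)
rel(*[c(d) for d in(74,77,80)])
for cc in("scene","top"):
  grab_frame(cc)
  for d in spot_point("swing_handle",cc)[:1]:
    q=d["location"];print(cc,np.round(q,1),d["p"],np.degrees(np.arctan2(q[1]+308,q[0]-513))%360-159.6)
E
```

```text
t 12.28 p [ 442.2 -401.8   84.5] yaw 53.3 j [-50.  18.  99.  -0.  63. -13.] F [-0.9  1.4  1.7] open 25.6
(np.float64(442.9765713807633), np.float64(-402.97746808799786), 84, 54) [-0.0018  0.0054  0.002 ] -0.0058
(np.float64(448.0432726699705), np.float64(-406.51204786508197), 84, 57) [-0.0011  0.0301  0.002 ] -0.032
(np.float64(453.2880158337027), np.float64(-409.77661296645636), 84, 60) [0.001  0.0547 0.0019] -0.0581
scene [515.  325.3  -0.7] 0.74 -69.78094296237892
top [ 444.  -404.8   84.6] 0.59 74.91835170269545
```

step_arm(
  rows="-0.4 0 0.01 0 -0.01; -0.4 0 0.02 0 -0.02; -0.4 0 0.03 0 -0.03; -0.4 0 0.03 0 -0.03",
)

```text
clock: 12.98
position: [448.7, -407.1, 84.3]
orientation: [[0.548, 0.836, 0.0], [0.836, -0.548, -0.0], [-0.0, 0.0, -1.0]]
wrist_force: [-0.2, 0.1, 0.4]
opening: 26.0
grip_force: 0.0
```

step_arm(
  rows="-0.4 0 0.01 0 0; -0.4 0 0.02 0 0; -0.4 0 0.02 0 0",
)

```text
clock: 13.35
position: [450.2, -408.1, 83.9]
orientation: [[0.548, 0.837, -0.006], [0.837, -0.548, 0.005], [0.0, -0.008, -1.0]]
wrist_force: [-10.7, 7.8, 8.7]
opening: 25.7
grip_force: 6.3
```

That is firm resistance, about 13 N against the 2–3 N detent, so the arm is at the end stop. I'll back off, open and lift.

step_arm(
  rows="-0.4 0 -0.024 0 0; -0.1 0 -0.024 0 0; 0.1 0 -0.024 0 0; 0.1 0 -0.024 0 0",
)

```text
clock: 13.85
position: [448.0, -406.6, 84.4]
orientation: [[0.548, 0.836, 0.0], [0.836, -0.548, -0.0], [-0.0, 0.0, -1.0]]
wrist_force: [0.2, -0.3, -0.7]
opening: 47.0
grip_force: 0.0
```

step_arm(
  rows="0.1 0 0 -0.15 0; 0.1 0 0 -0.3 0; 0.1 0 0 -0.45 0; 0.1 -0.3 0.1 -0.5 0; 0.1 -0.4 0.1 -0.5 0",
)

```text
clock: 14.48
position: [414.2, -506.2, 211.4]
orientation: [[0.547, 0.837, 0.002], [0.837, -0.547, -0.004], [-0.002, 0.004, -1.0]]
wrist_force: [0.8, -0.3, -0.4]
opening: 47.0
grip_force: 0.0
```

```bash
python3 - <<'E'
from h import *
fs=[grab_frame(c) for c in("scene","top")]
for cc in("scene","top"):
  for n in("swing_handle","plunger_grip"):
    for d in spot_point(n,cc)[:1]:
      q=d["location"];print(cc,n,np.round(q,1),round(d["p"],2),np.degrees(np.arctan2(q[1]+308,q[0]-513))%360-159.6)
a=[cv2.resize(f[v:v+100,u:u+80,::-1],None,fx=5,fy=5,interpolation=cv2.INTER_CUBIC) for f,u,v in((fs[0],305,215),(fs[1],315,170))]
cv2.imwrite("pics/end.png",np.hstack(a));rel()
E
```

```text
scene swing_handle [ 494.4 -562.     2.5] 0.7 106.21180038640327
scene plunger_grip [ 550.5 -299.7  102.7] 0.48 -147.1197343121457
top swing_handle [ 445.3 -403.3   82.6] 0.6 75.01046132376419
top plunger_grip [ 556.4 -293.8  104. ] 0.46 -141.48247607083047
t 14.78 p [ 414.2 -502.8  208.8] yaw 56.8 j [-57.  18.  85.   0.  77. -24.] F [ 1.   0.4 -0.4] open 46.9
```

View pics/end.png

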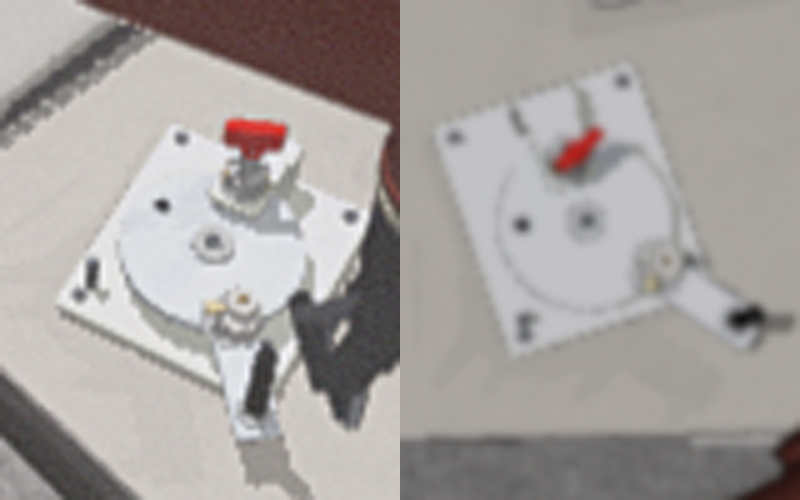

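The T bar is up and turned at (255,135) in the left crop. The handle is at the stop, at (745,320) in the right crop, about 75° round, and the gripper is clear. Handing in.

```bash
python3 -c "
from bench import env
print(env.sign_off())"
```

```text
the job is handed in; nothing more can be done
None
```

The job is handed in: the plunger is parked up in its rest notch (lift about 10.5 mm, turned about 70°), the arm is past the detent at its end stop (about 75°, or 1.3 rad), and the robot is clear; sign-off gave no verdict.

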